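# Set the round sharpening steel in the bench clamp

### The job

Get the knife-sharpening station ready: take the round-handled sharpening steel out of the wooden rack and lower it, tip down, into the open bench clamp until it rests on the stop at the bottom. Then press the clamp's lever fully down to lock it and let go, leaving the steel standing upright; leave the flat-handled steel alone in the rack.

Things in the scene. Friction and masses are not known exactly. Their poses are not given: they have to be found in the camera images.
- round_steel: Steel to clamp, 196 long, 150-310 g, upright in one hole of a wooden rack (220x85, 60 high; two holes 110 apart, 19 wide, 50 deep). From the tip up: round rod 16 thick, 110 long; round guard 38 wide, 6 thick; round brown wooden handle 30 thick, 80 long (straight 124 to 188 above the tip). Sizes in mm. Origin: centre of the tip's end face; z runs to the handle.
- flat_steel: Bystander, stays in the rack's other hole: a sharpening steel with a six-sided rod, a rectangular guard and a flat rectangular brown wooden handle 42 x 22 mm, 180 mm long in all. Origin: centre of the tip's end face; z runs up to the handle.
- clamp: Metal clamp fixed on the counter; mm: plate 130(x) x 120 x 15, square column 76 wide to z 52, upright bore 20 wide, mouth chamfered by 6. Bore floor = depth stop at z 15. Two jaws on the column (tops at z 70) leave a slot 32 wide in y over the bore; they close in as the lever goes down. Origin: bore axis at counter height; z up; lever sticks out to -x.
- lever (a joint): Clamp lever, rad: 0 open, 45 deg up; 0.785 closed, level (end stop); starts 0 to 0.2. Straight bar 120 mm long, 8 thick, 22 wide, last 45 mm a black grip 12 thick, 30 wide. Hinge parallel to the clamp's y at x -46, y 0, z 54 mm in its frame; bar points to the clamp's -x. Stays where left; about 0.25 N m moves it (3 N down on the grip).
Mind the look-alikes: they are no part of the job. Leave any pink look-alike of the clamp alone. Leave any turquoise look-alike of the round_steel alone.

How it is judged:
By the outcome, as a careful person would: the job done as asked, in the order asked, and still so for the second after the job is handed in, with the robot touching nothing.
It also fails if it takes over 54 s, if anything falls off the work surface, if the arm or the gripper's body presses on something with over 40 N, if the wrist force passes 120 N, or if a joint passes its speed limit or range.

### The arm

A 6-joint arm with a two-finger parallel gripper is mounted at the origin on the work surface. World frame = base frame: x ahead of the robot, y to its left, z up, the work surface at z = 0. Lengths are in m, angles in rad, forces in N, time in s.
With the tool pointing down it reaches from about 0.275 to 0.825 m from the base axis. Payload 4.9 kg.
Tool frame: the origin (TCP) lies midway between the tips of the shut fingers; the grasp point (between the pads) lies 19 mm behind it (bot.grip_depth is the distance from the TCP to the grasp point, in m); y points along the fingers, x is the direction in which the jaws open and shut, and the axes are right-handed (so a half turn about y gives the same grasp; the last joint's range is limited). The gripper opens to 85 mm and grips with 20 to 120 N. Pads are 22 mm wide; open, the fingers measure 114 mm over their backs; the gripper's body (76 mm by 85 mm) begins 54 mm behind the grasp point. The pads swing forward as they close: fully open they stand 13 mm farther back than shut.
Start: joints at [0.969, 0.326, -0.193, 1.052, 0, 1.437], TCP at [0.248, 0.491, 0.231] pointing down, gripper open.
Joint ranges: [-2.65, 2.65], [-0.97, 1.79], [-1.3, 1.35], [-1.93, 2.1], [-1.47, 1.37], [-3.14, 3.14]. Speed limits (rad/s): [2.57, 2.57, 3.14, 3.14, 3.14, 3.14].

### API

Orientations are given as a unit quaternion [w, x, y, z].
In Python, from cell import bot gives the robot as it stands. Calls block until the motion is done:
- bot.move_pose(position, orientation): joint-space move of the TCP to a pose.
- bot.move_linear(position, speed=0.15, rotation=None, until_force=None): straight line of the TCP; rotation=None keeps the orientation; speed is the mean speed in m/s. With until_force (N) it stops when the force on the tool has changed by that much, and returns True; else False.
- bot.goto_joints(angles): joint-space move.
- bot.set_gripper(opening, grasp_force=None): opening from 0.0 (shut) to 1.0 (fully open); grasp_force is the grip in N (None keeps the last); returns when the fingers have stopped.
- bot.wait(seconds).
- bot.solve_ik(position, orientation): joint angles nearest the present ones, or None.
- bot.camera(name): name is "side" or "top"; returns the picture (384x512x3 uint8, red, green, blue); there is no depth.
- bot.calibration(name): a dict with "mtx" (3x3 intrinsics, pixels), "k1" (the pictures are not rectified: a ray, as slopes to the right and down, at radius r is drawn at 1 + k1 r^2 times it, then the intrinsics apply), "extrinsics" (4x4, takes a point from world to camera coordinates). Camera axes: x right, y down, z forward; pixel columns grow to the right and rows downward; lengths in m; the calibration is good to about 2 mm. A picture is of the moment at which its call begins. calibration takes no time and is no camera call.
A pose or a line that the arm cannot do raises bot.PlanningError and nothing moves.
- bot.close_job(): hands the job in, once; it reports no verdict.
Trained networks look in the newest picture that a camera, given by its name, has taken for a name from the list of things; names that differ only in an ending like _2 or _b are one class to them, and where a whole thing is asked for, a point or a joint stands for the part that bears it (a point fixed in the world has none). Each returns a list of dicts, best first, with "confidence" (0 to 1); they miss things now and then, are a little off and sometimes report something else, mostly with a low value. They report only what shows in the picture. A call takes as long as a camera call. They do not tell look-alikes from the thing itself.
- bot.search_frame(camera, thing): "bbox" ([left, top, width, height] in pixels, round what is visible of it).
Readings, each from a call of its own:
- bot.read_clock(): time.
- bot.read_joint_positions(): joint angles.
- bot.read_joint_vel(): joint speeds.
- bot.read_joint_efforts(): joint torques, N m.
- bot.read_position(): TCP position.
- bot.read_tool_rot(): TCP orientation.
- bot.read_ft_force(): force on the tool from outside, world axes, zero at the start.
- bot.read_moment(): the same for the moment, N m.
- bot.read_gripper_width(): opening from 0.0 (shut) to 1.0 (fully open).
Only numpy, scipy, OpenCV 4.12 (cv2) and the standard library are available. Lean on these libraries where they do the work, as an engineer would, in place of code of your own. Each camera call takes 0.05 s, during which the arm holds its last target.

## Working session

There is one attempt and no reset: what is moved stays moved. The work goes in short steps, each a Python script; the robot and the scene stay as the last script left them, time stands still between calls to the robot, and variables do not carry over. Pictures are saved under pics/ and viewed, and the job is handed in when it is done.

```bash
mkdir -p pics; ls
python3 - <<'E'
from cell import bot
import cv2
for c in ("side","top"):
    im=bot.camera(c); cv2.imwrite(f"pics/{c}0.png",im[:,:,::-1])
    for t in ("round_steel","flat_steel","clamp","lever"):
        print(c,t,[( [round(x) for x in d["bbox"]],round(d["confidence"],2)) for d in bot.search_frame(c,t)])
    k=bot.calibration(c);print(k)
print(bot.read_clock(),bot.read_tool_rot())
E
```

```text
pics
side round_steel [([167, 113, 13, 72], 0.79), ([224, 108, 13, 66], 0.59)]
side flat_steel [([264, 106, 21, 57], 0.66)]
side clamp [([174, 225, 116, 72], 0.94), ([329, 231, 127, 79], 0.62)]
side lever [([238, 225, 54, 28], 0.79), ([388, 231, 66, 42], 0.78)]
{'mtx': array([[466.75927171,   0.        , 260.72868578],
       [  0.        , 466.75927171, 189.225233  ],
       [  0.        ,   0.        ,   1.        ]]), 'k1': -0.12038671537253302, 'extrinsics': array([[-0.99883885, -0.04616336,  0.0137801 ,  0.54780416],
       [-0.03819691,  0.58453805, -0.81046669,  0.08614107],
       [ 0.02935887, -0.81005198, -0.58562262,  1.02362625],
       [ 0.        ,  0.        ,  0.        ,  1.        ]])}
top round_steel [([300, 127, 25, 32], 0.84), ([303, 59, 18, 52], 0.77)]
top flat_steel [([323, 185, 29, 26], 0.76)]
top clamp [([134, 259, 65, 113], 0.67)]
top lever [([143, 172, 38, 46], 0.88), ([136, 313, 30, 63], 0.65)]
{'mtx': array([[436.80085759,   0.        , 254.74920747],
       [  0.        , 436.80085759, 193.85364193],
       [  0.        ,   0.        ,   1.        ]]), 'k1': -0.13393195574306233, 'extrinsics': array([[-0.007612  , -0.99995781, -0.00514161,  0.00398951],
       [-0.9894722 ,  0.00827511, -0.14448629,  0.54651888],
       [ 0.14452274,  0.00398765, -0.98949344,  0.86096648],
       [ 0.        ,  0.        ,  0.        ,  1.        ]])}
0.5 [-0.60225733  0.60228157  0.37049064 -0.37051276]
```

View pics/side0.png

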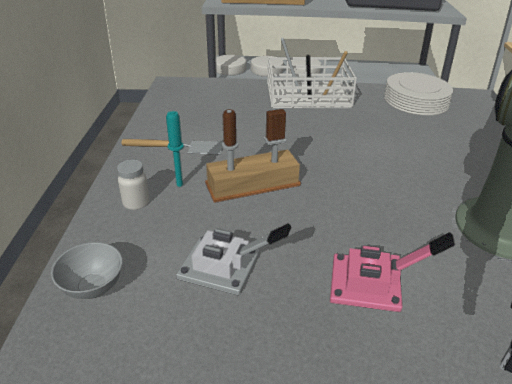

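View pics/top0.png

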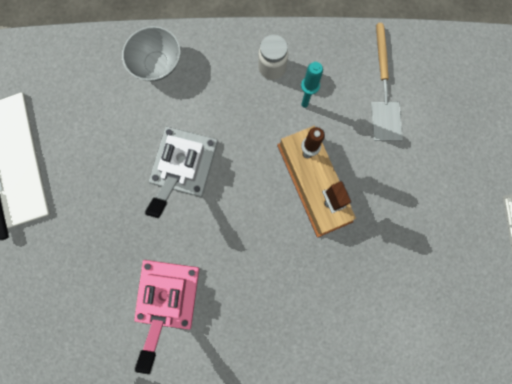

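Run:
```python
import cv2
s=cv2.imread("pics/side0.png");t=cv2.imread("pics/top0.png")
def crop(im,x,y,w,h,k,n): cv2.imwrite(n,cv2.resize(im[y:y+h,x:x+w],None,fx=k,fy=k,interpolation=cv2.INTER_CUBIC))
crop(s,150,95,160,110,5,"pics/c1.png");crop(t,260,50,110,100,6,"pics/c2a.png");crop(t,260,110,110,100,6,"pics/c2.png")
crop(s,170,215,130,80,6,"pics/c3.png");crop(t,135,115,90,110,5,"pics/c4.png")
```

```text
(no output)
```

View pics/c1.png

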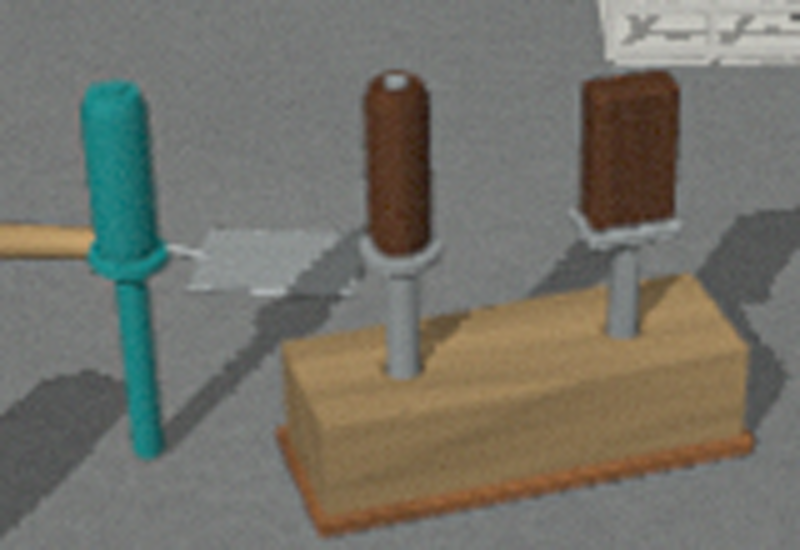

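View pics/c2.png

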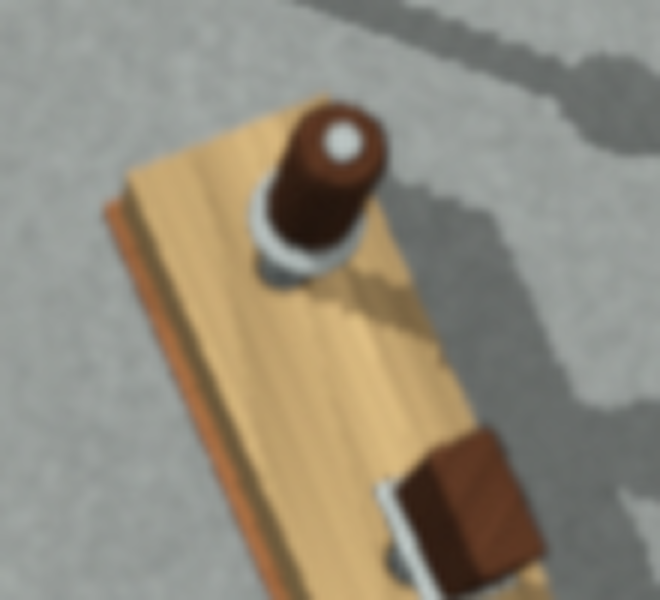

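View pics/c3.png

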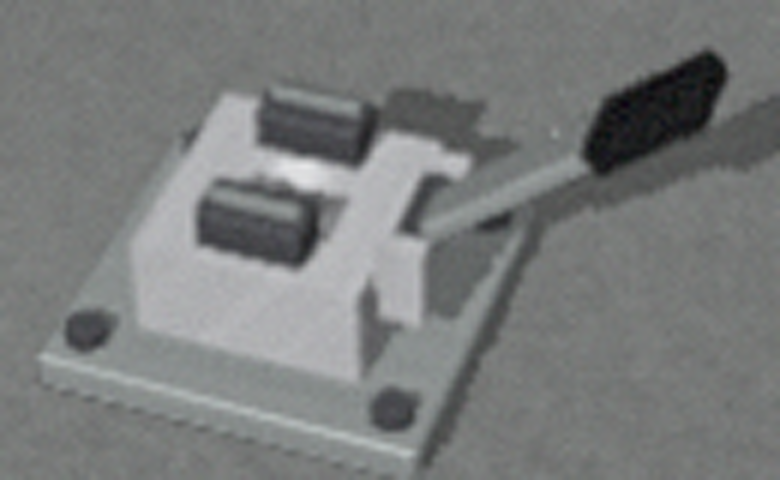

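View pics/c4.png

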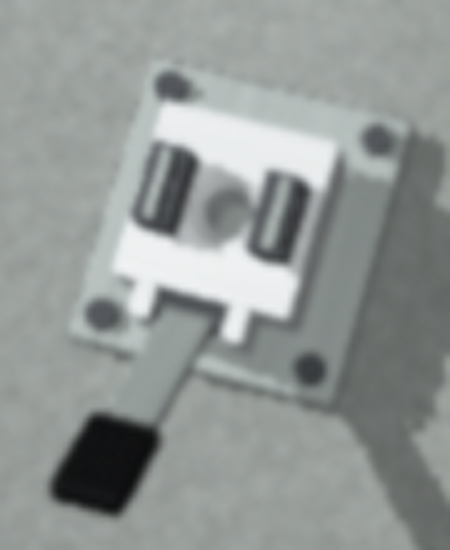

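```bash
cat > h.py <<'E'
import numpy as np, cv2
from cell import bot
from scipy.optimize import least_squares
def proj(cam,P):
    k=bot.calibration(cam);P=np.atleast_2d(P).astype(float);E=k["extrinsics"]
    c=P@E[:3,:3].T+E[:3,3];s=c[:,:2]/c[:,2:];r2=(s**2).sum(1,keepdims=True)
    s=s*(1+k["k1"]*r2);M=k["mtx"];return s*[M[0,0],M[1,1]]+[M[0,2],M[1,2]]
def up(pts,k,ox,oy): return (np.array(pts,float)+.5)/k-.5+[ox,oy]
E
cat > fit.py <<'E'
from h import *
s=up([(397,82),(401,253),(404.5,366)],5,150,95); t=up([(342,141),(307,218),(282,266)],6,260,110)
def pts(p):
    d=np.array([p[3],p[4],1]);d/=np.linalg.norm(d);return np.array(p[:3])+np.outer([.196,.113,.050],d)
f=lambda p:np.r_[(proj("side",pts(p))-s).ravel(),(proj("top",pts(p))-t).ravel(),(p[3:]*30)]
r=least_squares(f,[.6,-.1,.01,0,0]);print("steel tip",r.x,"top",pts(r.x)[0]);print(np.round(r.fun,1))
# clamp
T=up([(158,57),(414,122),(335,407),(70,335),(165,103),(342,150),(292,321),(113,277)],5,135,115)
# order: (+x,+y),(+x,-y),(-x,-y),(-x,+y)
a=[(1,1),(1,-1),(-1,-1),(-1,1)]
L=np.array([[.065*i,.06*j,.015] for i,j in a]+[[.038*i,.038*j,.052] for i,j in a])
S=up([(40,358),(412,460),(362,292)],6,170,215);
LS=np.array([[.065,-.06,.015],[.065,.06,.015],[.038,.038,.052]])
def W(p,L):
    c,q=np.cos(p[2]),np.sin(p[2]);return L@np.array([[c,-q,0],[q,c,0],[0,0,1]]).T+[p[0],p[1],0]
if __name__=="__main__":
    for use in (0,1,2):
        def f(p):
            o=[]
            if use!=1:o.append((proj("top",W(p,L))-T).ravel())
            if use==2:o.append((proj("side",W(p,LS2))-S).ravel())
            if use==1:o.append((proj("side",W(p,LS2))-S).ravel())
            return np.concatenate(o)
        best=None
        import itertools
        for m in ([(1,1),(-1,1)],[(1,-1),(1,1)],[(-1,-1),(1,-1)],[(-1,1),(-1,-1)]):
            LS2=np.array([[.065*i,.06*j,.015] for i,j in m]+[[.038*m[1][0],.038*m[1][1],.052]])
            r=least_squares(f,[.55,.17,-.3])
            if best is None or r.cost<best[0]: best=(r.cost,m,r.x,r.fun)
        print(use,best[1],best[2],best[0]);print(np.round(best[3],1))
E
python3 fit.py
```

```text
steel tip [ 0.62483851 -0.10692686  0.01114249  0.00580984 -0.00615443] top [ 0.6259772  -0.10813308  0.20713547]
[-0.4  0.4 -0.1 -0.6  0.   0.1  0.1  0.4 -0.2  0.   0.1 -0.   0.2 -0.2]
0 [(1, 1), (-1, 1)] [ 0.62381883  0.15333079 -0.26749173] 1.6220881253025758
[-0.7 -0.2  0.7  0.1 -0.   0.6 -0.4  0.8  0.5 -0.1 -0.2 -0.7 -0.4 -0.1
  0.4 -0.5]
1 [(1, -1), (1, 1)] [0.62277673 0.14954694 1.30823952] 2.1280868712992453
[ 1.   0.8 -1.4 -0.7  0.4  0.2]
2 [(1, 1), (-1, 1)] [ 0.62371915  0.15314705 -0.26797894] 4.645676652717924
[-0.6 -0.1  0.8  0.2  0.   0.6 -0.3  0.8  0.6 -0.1 -0.1 -0.6 -0.3 -0.
  0.5 -0.4 -1.1 -0.5  1.2 -0.5 -0.5  1.6]
```

```bash
cat >> h.py <<'E'
from scipy.spatial.transform import Rotation as Ro
def ori(a):
    x=np.array([np.cos(a),np.sin(a),0]);y=np.array([0,0,-1.]);R=np.c_[x,y,np.cross(x,y)]
    return Ro.from_matrix(R).as_quat(scalar_first=True)
def save(cam,n):
    im=bot.camera(cam);cv2.imwrite(n,im[:,:,::-1]);return im
E
python3 - <<'E'
from h import *
q=bot.read_tool_rot();print(Ro.from_quat(q,scalar_first=True).as_matrix().round(3))
# turquoise base, top
b=up([(150,452)],5,150,95)
for z in (0,):
    r=least_squares(lambda p:(proj("side",[p[0],p[1],z])-b).ravel(),[.7,-.1]);print("turq",r.x)
tt=[[314,69]]
r=least_squares(lambda p:(proj("top",[p[0],p[1],.196])-tt).ravel(),[.7,-.1]);print("turq top",r.x)
for a in np.deg2rad([90,-90,70,110,-70,-110]):
    for P in ([.6255,-.1075,.26],[.6255,-.1075,.156],[.6238,.1532,.33],[.6238,.1532,.161],[.50,.188,.055]):
        j=bot.solve_ik(P,ori(a)); print(round(np.rad2deg(a)),None if j is None else np.round(j,2))
E
```

```text
[[ 0.451 -0.    -0.893]
 [ 0.893 -0.     0.451]
 [-0.    -1.    -0.   ]]
turq [ 0.75283551 -0.11588484]
turq top [ 0.7497943  -0.10931961]
90 [-0.29  0.47  0.1   1.2   0.   -0.29]
90 [-0.29  0.54 -0.06  0.97  0.   -0.29]
90 [0.13 0.47 0.28 1.38 0.   0.13]
90 [ 0.13  0.55 -0.03  0.99  0.    0.13]
90 [ 0.22  0.48 -0.46  0.63  0.    0.22]
-90 [-0.29  0.47  0.1   1.2   0.    2.86]
-90 [-0.29  0.54 -0.06  0.97  0.    2.86]
-90 [ 0.13  0.47  0.28  1.38  0.   -3.02]
-90 [ 0.13  0.55 -0.03  0.99  0.   -3.02]
-90 [ 0.22  0.48 -0.46  0.63  0.   -2.92]
70 [-0.29  0.47  0.1   1.2   0.    0.06]
70 [-0.29  0.54 -0.06  0.97  0.    0.06]
70 [0.13 0.47 0.28 1.38 0.   0.48]
70 [ 0.13  0.55 -0.03  0.99  0.    0.48]
70 [ 0.22  0.48 -0.46  0.63  0.    0.57]
110 [-0.29  0.47  0.1   1.2   0.   -0.64]
110 [-0.29  0.54 -0.06  0.97  0.   -0.64]
110 [ 0.13  0.47  0.28  1.38  0.   -0.22]
110 [ 0.13  0.55 -0.03  0.99  0.   -0.22]
110 [ 0.22  0.48 -0.46  0.63  0.   -0.13]
-70 [-0.29  0.47  0.1   1.2   0.    2.51]
-70 [-0.29  0.54 -0.06  0.97  0.    2.51]
-70 [0.13 0.47 0.28 1.38 0.   2.92]
-70 [ 0.13  0.55 -0.03  0.99  0.    2.92]
-70 [ 0.22  0.48 -0.46  0.63  0.    3.01]
-110 [-0.29  0.47  0.1   1.2   0.   -3.08]
-110 [-0.29  0.54 -0.06  0.97  0.   -3.08]
-110 [ 0.13  0.47  0.28  1.38  0.   -2.67]
-110 [ 0.13  0.55 -0.03  0.99  0.   -2.67]
-110 [ 0.22  0.48 -0.46  0.63  0.   -2.57]
```

Run:
```python
from h import *
q=ori(np.pi/2)
bot.move_pose([.6255,-.1076,.29],q)
print(bot.move_linear([.6255,-.1076,.150],speed=.12,until_force=8),bot.read_position())
bot.set_gripper(0.0,60)
print("w",bot.read_gripper_width()*85,bot.read_ft_force(),bot.read_position())
save("side","pics/s1.png")
bot.move_linear([.6255,-.1076,.31],speed=.08)
print("w",bot.read_gripper_width()*85,bot.read_ft_force(),bot.read_clock())
save("side","pics/s2.png");save("top","pics/t2.png")
s=cv2.imread("pics/s2.png");cv2.imwrite("pics/s2c.png",cv2.resize(s[20:200,150:310],None,fx=3,fy=3))
```

```text
False [ 0.6261366  -0.10776916  0.15092908]
w 28.60311527595468 [ 0.47795496 -0.36629173  3.16955116] [ 0.62573238 -0.10784884  0.15043986]
w 28.83380504999137 [-0.08633734  0.33769498 -2.00637763] 7.0917
```

View pics/s2c.png

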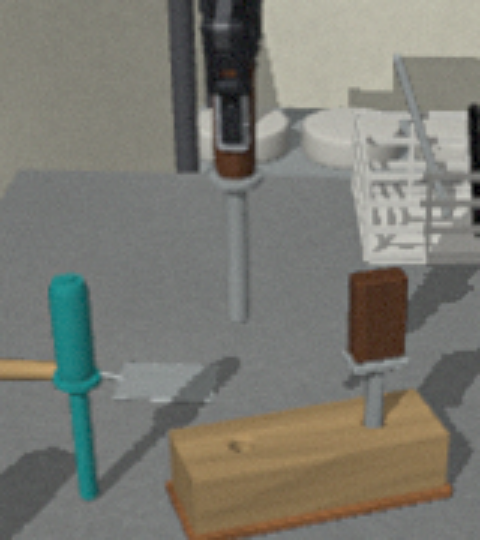

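View pics/t2.png

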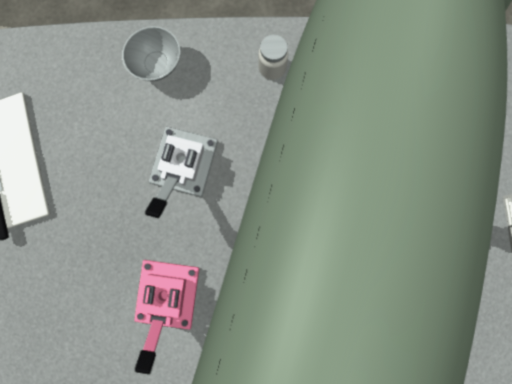

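Run:
```python
from h import *
p=bot.read_position();print(p)
print(up([(238.5,317),(236.5,180)],3,150,20))
for dz in (.139,.141): print(proj("side",[[p[0],p[1],p[2]-dz],[p[0],p[1],p[2]-dz+.113]]))
```

```text
[ 0.62537494 -0.10755973  0.30963722]
[[229.16666667 125.33333333]
 [228.5         79.66666667]]
[[229.28269645 126.39700505]
 [228.03109459  78.34348561]]
[[229.30420915 127.19718623]
 [228.05381499  79.2443419 ]]
```

Run:
```python
from h import *
bot.move_linear([.6238,.1532,.31],speed=.15)
bot.move_linear([.6238,.1532,.225],speed=.08)
print(bot.read_position(),bot.read_ft_force(),bot.read_clock())
s=save("side","pics/s3.png")[:,:,::-1]
cv2.imwrite("pics/s3c.png",cv2.resize(s[120:300,150:310],None,fx=3.3,fy=3.3,interpolation=cv2.INTER_CUBIC))
```

```text
[0.62426124 0.15324043 0.22571244] [-0.21752782 -0.15911278 -1.93979203] 10.2917
```

View pics/s3c.png

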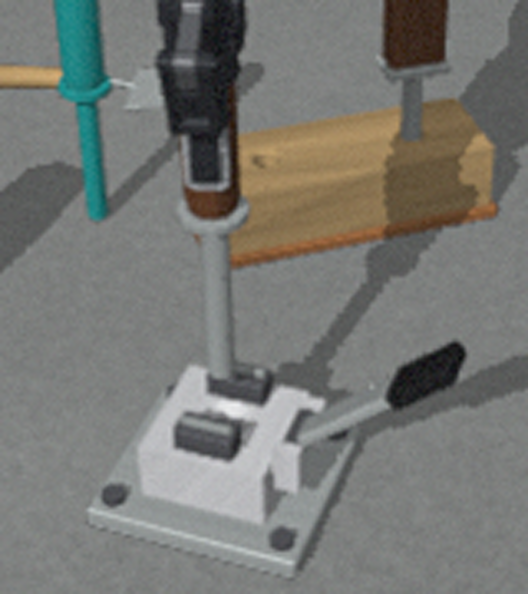

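Run:
```python
from h import *
p0=bot.read_position()
r=bot.move_linear([.6238,.1532,.148],speed=.03,until_force=6)
print(r,bot.read_position(),bot.read_ft_force(),bot.read_moment(),bot.read_gripper_width()*85,bot.read_clock())
s=save("side","pics/s4.png")[:,:,::-1]
cv2.imwrite("pics/s4c.png",cv2.resize(s[120:300,150:310],None,fx=3.3,fy=3.3,interpolation=cv2.INTER_CUBIC))
```

```text
True [0.62397515 0.15320725 0.1554169 ] [0.43341936 0.61151224 4.43063067] [-0.0355032   0.13673579  0.02879748] 28.609766440588555 12.3833
```

View pics/s4c.png

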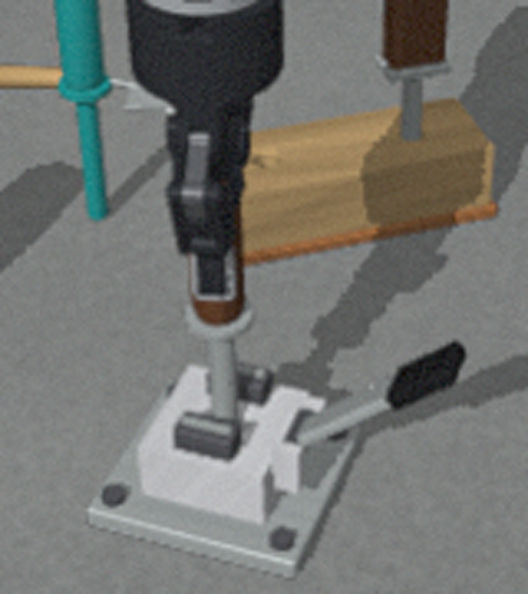

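Run:
```python
from h import *
bot.set_gripper(0.75)
p=bot.read_position()
bot.move_linear([p[0],p[1],.29],speed=.12)
s=save("side","pics/s5.png")[:,:,::-1]
cv2.imwrite("pics/s5c.png",cv2.resize(s[120:300,150:310],None,fx=3.3,fy=3.3,interpolation=cv2.INTER_CUBIC))
print(bot.read_clock(),bot.read_ft_force())
```

```text
14.2 [ 0.08909613 -0.35243508  0.41189286]
```

View pics/s5c.png

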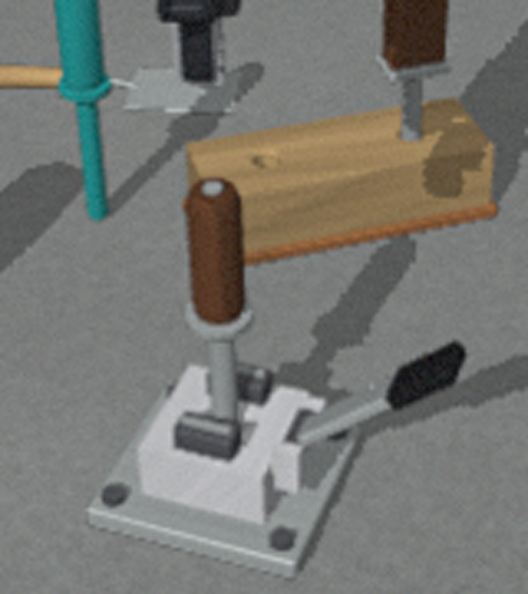

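Run:
```python
from h import *
yaw=-.268;q=ori(np.pi/2+yaw);C=np.array([.6238,.1532])
w=lambda x,z:[C[0]+x*np.cos(yaw),C[1]+x*np.sin(yaw),z]
bot.move_linear(w(-.112,.29),speed=.15,rotation=q)
bot.set_gripper(0.0)
bot.move_linear(w(-.116,.16),speed=.12)
r=bot.move_linear(w(-.143,.050),speed=.04,until_force=22)
print(r,bot.read_position(),bot.read_ft_force(),bot.read_clock())
s=save("side","pics/s6.png")[:,:,::-1]
cv2.imwrite("pics/s6c.png",cv2.resize(s[120:300,150:310],None,fx=3.3,fy=3.3,interpolation=cv2.INTER_CUBIC))
```

```text
True [0.4892439  0.19021609 0.05988338] [-0.42578172 -0.54826248  8.44945966] 19.2417
```

View pics/s6c.png

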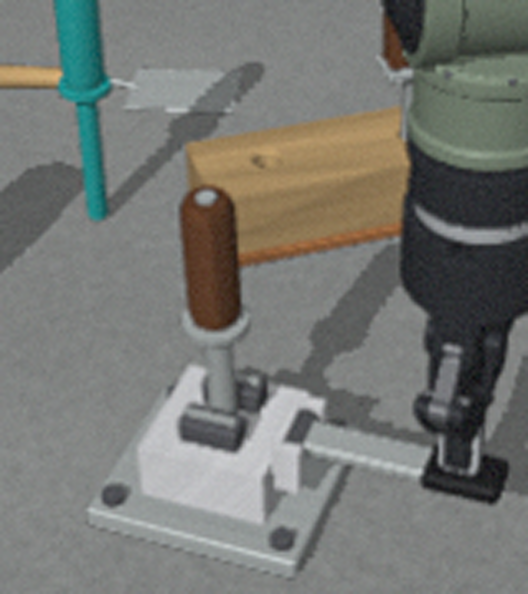

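Run:
```python
from h import *
p=bot.read_position()
r=bot.move_linear([p[0],p[1],.050],speed=.03,until_force=14)
print(r,bot.read_position(),bot.read_ft_force())
p=bot.read_position()
bot.move_linear([p[0],p[1],.16],speed=.12)
bot.move_linear([.42,.10,.30],speed=.2)
bot.goto_joints([-.9,.0,-.4,1.0,0,0]) if False else None
for c in("side","top"):
    s=save(c,f"pics/{c}7.png")
s=cv2.imread("pics/side7.png");t=cv2.imread("pics/top7.png")
cv2.imwrite("pics/s7c.png",cv2.resize(s[150:300,170:310],None,fx=5,fy=4,interpolation=cv2.INTER_CUBIC) if 0 else cv2.resize(s[160:300,170:310],None,fx=4,fy=4,interpolation=cv2.INTER_CUBIC))
cv2.imwrite("pics/t7c.png",cv2.resize(t[105:225,115:235],None,fx=5,fy=5,interpolation=cv2.INTER_CUBIC))
print(bot.read_clock())
```

```text
True [0.48923784 0.19021857 0.05981859] [-2.96543867 -0.67851967 11.10072645]
21.6417
```

View pics/s7c.png

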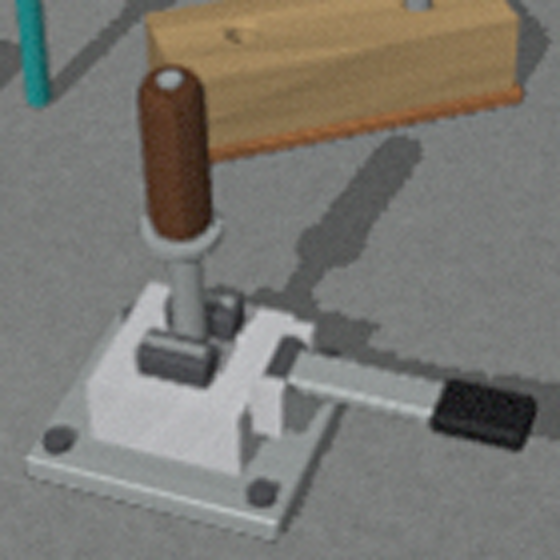

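View pics/t7c.png

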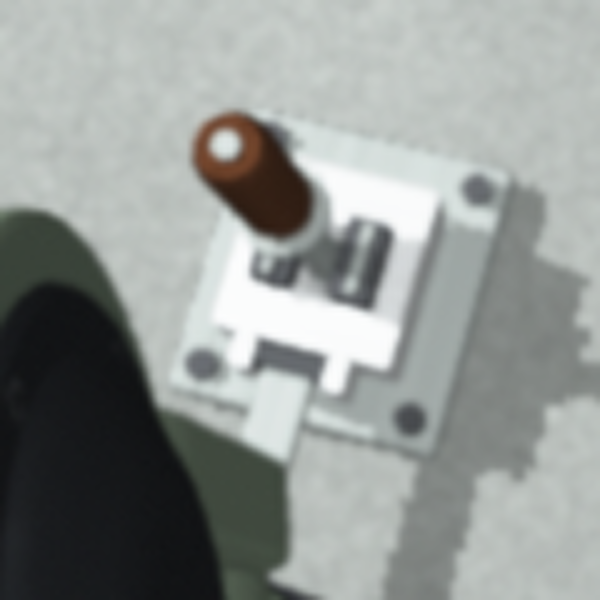

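Run:
```python
from h import *
s=up([(170,79),(181,236)],4,170,160); t=up([(225,144),(296,214)],5,115,105)
def pts(p):
    d=np.array([p[3],p[4],1]);d/=np.linalg.norm(d);return np.array(p[:3])+np.outer([.196,.113],d)
f=lambda p:np.r_[(proj("side",pts(p))-s).ravel(),(proj("top",pts(p))-t).ravel()]
r=least_squares(f,[.62,.15,.015,0,0]);print(r.x,np.rad2deg(np.hypot(*r.x[3:])),pts(r.x));print(np.round(r.fun,1))
# same with s5 (before lever)
s=up([(213,188),(219,318)],3.3,150,120)
g=lambda p:np.r_[(proj("side",pts([.6238,.1532,p[2],p[0],p[1]]))-s).ravel()]
r=least_squares(g,[0,0,.015]);print("before",r.x,r.fun)
c,q=np.cos(-.268),np.sin(-.268)
```

```text
[0.62263552 0.14847198 0.01416682 0.02336533 0.0593329 ] 3.653625512199378 [[0.62720584 0.16007765 0.20976953]
 [0.62527045 0.15516301 0.12693777]]
[-0.5  1.4  0.4 -1.7  1.   0.5 -1.3 -0.4]
before [ 0.0127333  -0.08327664  0.00731492] [-0.10794983  0.00581497  0.19712951 -0.01099217]
```

```bash
cat > tilt.py <<'E'
from h import *
import sys
from scipy.optimize import minimize
th=np.linspace(0,2*np.pi,40)
def brown(im,roi):
    x,y,w,h=roi;m=np.zeros(im.shape[:2],np.float32)
    b,g,r=[im[:,:,i].astype(int) for i in range(3)]
    mm=((r-b>14)&(r<130)&(r>1.5*b)).astype(np.uint8)
    n,l,st,_=cv2.connectedComponentsWithStats(np.ascontiguousarray(mm[y:y+h,x:x+w]));k=1+st[1:,4].argmax()
    q=(l==k).astype(np.uint8);q=cv2.morphologyEx(q,cv2.MORPH_CLOSE,np.ones((5,5)));m[y:y+h,x:x+w]=q;return m
def sil(cam,p,shift=(0,0)):
    d=np.array([p[2],p[3],1]);d/=np.linalg.norm(d)
    u=np.cross(d,[0,1,0]);u/=np.linalg.norm(u);v=np.cross(d,u);o=np.array([p[0],p[1],p[4]])
    P=[]
    for z,r in((.117,.015),(.188,.015),(.193,.0125),(.196,.008)):
        P.append(o+d*z+r*(np.outer(np.cos(th),u)+np.outer(np.sin(th),v)))
    q=proj(cam,np.vstack(P))+shift
    K=16;hull=cv2.convexHull(((q+.5)*K*1).astype(np.float32))
    im=np.zeros((384*4,512*4),np.uint8)
    cv2.fillConvexPoly(im,((q[cv2.convexHull(q.astype(np.float32),returnPoints=False)[:,0]]+.5)*4*16).astype(np.int32),255,shift=4)
    return cv2.resize(im,(512,384),interpolation=cv2.INTER_AREA)/255.
def fit(ims,p0,z):
    def f(p):
        pp=[p0[0]+p[0]/100,p0[1]+p[1]/100,p[2]/10,p[3]/10,z]
        return sum(((sil(c,pp)-m)**2).sum() for c,m in ims)
    best=min((minimize(f,s,method="Nelder-Mead",options=dict(initial_simplex=np.vstack([s]+[np.array(s)+.4*np.eye(4)[i] for i in range(4)]),xatol=.01,fatol=.05)) for s in ([0,0,0,0],[.1,-.2,.2,.5])),key=lambda r:r.fun)
    p=best.x;print("xy",p0[0]+p[0]/100,p0[1]+p[1]/100,"tilt",p[2]/10,p[3]/10,"cost",best.fun,[m.sum() for _,m in ims])
E
cat > run.py <<'E'
from tilt import *
L=lambda n:cv2.imread(n)
fit([("side",brown(L("pics/side0.png"),(215,100,30,55))),("top",brown(L("pics/top0.png"),(295,120,32,35)))],[.625,-.107],.0105)
fit([("side",brown(L("pics/side7.png"),(195,170,40,55))),("top",brown(L("pics/top7.png"),(145,120,40,40)))],[.6238,.1532],.015)
E
python3 run.py
```

```text
xy 0.6394871677796534 -0.11796357385209229 tilt -0.07883250981289677 0.05893200750396079 cost 147.28321414840445 [np.float32(389.0), np.float32(287.0)]
xy 0.6273267018957607 0.15536540777927052 tilt -0.011773518781057075 0.014615209008790412 cost 363.65484044598236 [np.float32(802.0), np.float32(299.0)]
```

```bash
cat > dbg.py <<'E'
from tilt import *
o=[]
for n,c,roi,p in (("side0","side",(215,100,30,55),[.625,-.107,0,0,.0105]),("top0","top",(295,120,32,35),[.625,-.107,0,0,.0105]),("side7","side",(195,170,40,55),[.6238,.1532,0,0,.015]),("top7","top",(145,120,40,40),[.6238,.1532,0,0,.015])):
    im=cv2.imread(f"pics/{n}.png");m=brown(im,roi);s=sil(c,p);x,y,w,h=roi
    a=im.copy();
    for mm,col in((m>.5,(0,255,0)),(s>.5,(0,0,255))):
        cs,_=cv2.findContours(mm.astype(np.uint8),cv2.RETR_EXTERNAL,cv2.CHAIN_APPROX_NONE)
        for q in cs:
            for (u,v) in q[:,0]: a[v,u]=col
    cc=lambda i:cv2.resize(i[y-5:y+55,x-5:x+45],(200,240),interpolation=cv2.INTER_NEAREST)
    o.append(np.vstack([cc(im),cc(a)]))
cv2.imwrite("pics/dbg.png",np.hstack(o))
E
python3 dbg.py
```

```text
Traceback (most recent call last):
  File "dbg.py", line 4, in <module>
    im=cv2.imread(f"pics/{n}.png");m=brown(im,roi);s=sil(c,p);x,y,w,h=roi
                                                     ~~~^^^^^
  File "tilt.py", line 12, in sil
    d=np.array([p[2],p[3],1]);d/=np.linalg.norm(d)
                              ^^^^^^^^^^^^^^^^^^^^
numpy._core._exceptions._UFuncOutputCastingError: Cannot cast ufunc 'divide' output from dtype('float64') to dtype('int64') with casting rule 'same_kind'
```

```bash
sed -i 's/np.array(\[p\[2\],p\[3\],1\])/np.array([p[2],p[3],1.0])/' tilt.py; python3 dbg.py
```

```text
(no output)
```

View pics/dbg.png

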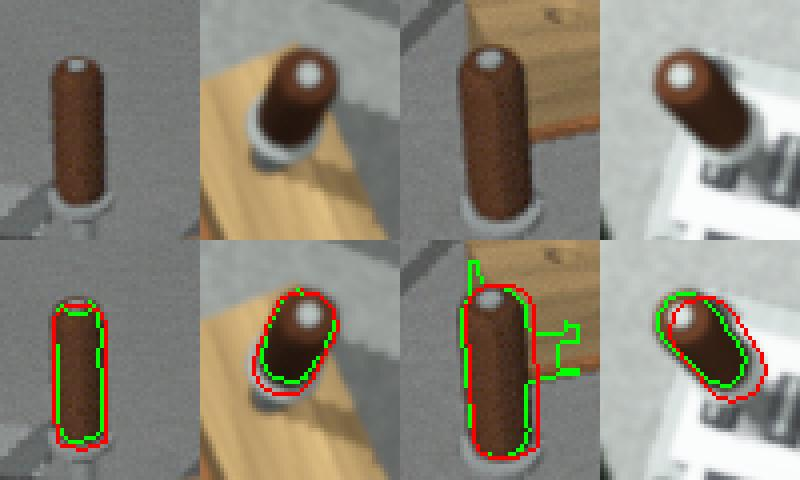

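```bash
sed -i 's/(r-b>14)&(r<130)&(r>1.5\*b)/(r-b>10)\&(r<108)\&(r>1.3*b)/; s/(.117,.015)/(.119,.015)/; s/;m\[y:y+h,x:x+w\]=q;return m/;q=cv2.morphologyEx(q,cv2.MORPH_OPEN,np.ones((7,7)));c,_=cv2.findContours(q,0,1);c=cv2.convexHull(max(c,key=cv2.contourArea));q=cv2.drawContours(q*0,[c],0,1,-1);m[y:y+h,x:x+w]=q;return m/' tilt.py; python3 dbg.py; python3 run.py
```

```text
xy 0.6396666004719251 -0.12411979593466951 tilt -0.08642177769320614 0.10332629362394416 cost 170.4730949634756 [np.float32(411.0), np.float32(204.0)]
xy 0.6273450549142484 0.1529962424000549 tilt -0.006099911522436068 0.01137218828636093 cost 236.15227989234907 [np.float32(679.0), np.float32(202.0)]
```

View pics/dbg.png

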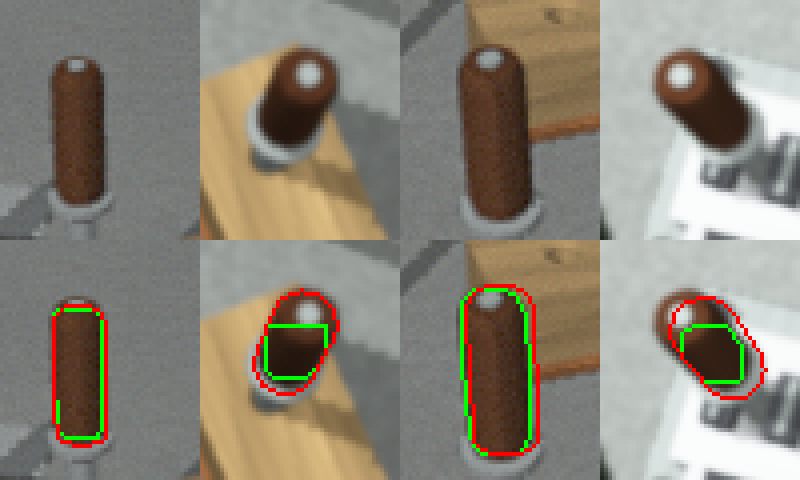

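Run:
```python
from h import *
for o,z0 in(((.625,-.107),.0105),((.6238,.1532),.015)):
  for tx,ty in((0,0),(.02,.0),(0,.02),(0,.04),(.02,.04),(.03,.06)):
    a=[[o[0]+tx*h,o[1]+ty*h,z0+h] for h in(.196,.119)]
    print(o,tx,ty,[np.round(np.r_[proj(c,a)[0]-proj(c,a)[1],proj(c,a)[0]],1) for c in("top","side")])
```

```text
(0.625, -0.107) 0 0 [array([  5.4, -11.3, 316. , 134.1]), array([ -0.8, -30.8, 229. , 111.9])]
(0.625, -0.107) 0.02 0.0 [array([  5.3, -12.3, 315.9, 131.9]), array([ -1.6, -30.8, 227.2, 111.8])]
(0.625, -0.107) 0 0.02 [array([  4.4, -11.3, 313.7, 134.1]), array([ -0.9, -30.5, 228.9, 112.7])]
(0.625, -0.107) 0 0.04 [array([  3.3, -11.3, 311.4, 134.1]), array([ -1. , -30.2, 228.7, 113.5])]
(0.625, -0.107) 0.02 0.04 [array([  3.3, -12.3, 311.3, 131.9]), array([ -1.7, -30.2, 226.9, 113.5])]
(0.625, -0.107) 0.03 0.06 [array([  2.3, -12.8, 309. , 130.8]), array([ -2.2, -29.9, 225.8, 114.2])]
(0.6238, 0.1532) 0 0 [array([ -8.5, -11.2, 164.4, 135.6]), array([ -1.9, -35.3, 214.1, 178. ])]
(0.6238, 0.1532) 0.02 0.0 [array([ -8.4, -12.2, 164.4, 133.4]), array([ -2.9, -35.3, 211.8, 177.9])]
(0.6238, 0.1532) 0 0.02 [array([ -9.5, -11.2, 162.1, 135.6]), array([ -2.1, -34.8, 213.8, 179.3])]
(0.6238, 0.1532) 0 0.04 [array([-10.5, -11.2, 159.8, 135.7]), array([ -2.2, -34.3, 213.5, 180.6])]
(0.6238, 0.1532) 0.02 0.04 [array([-10.4, -12.2, 159.9, 133.5]), array([ -3.2, -34.3, 211.2, 180.5])]
(0.6238, 0.1532) 0.03 0.06 [array([-11.4, -12.6, 157.7, 132.4]), array([ -3.8, -33.9, 209.8, 181.8])]
```

Run:
```python
from h import *
from fit import W
for a in(0,.05,.1): print(a,proj("side",W([.6238,.1532,-.268],np.array([[-.046-.12*np.cos(a),0,.054+.12*np.sin(a)]]))))
print(up([(532,420)],4,170,160), bot.read_ft_force(),bot.read_position(),bot.search_frame("side","flat_steel")[:1])
```

```text
steel tip [ 0.62483851 -0.10692686  0.01114249  0.00580984 -0.00615443] top [ 0.6259772  -0.10813308  0.20713547]
[-0.4  0.4 -0.1 -0.6  0.   0.1  0.1  0.4 -0.2  0.   0.1 -0.   0.2 -0.2]
0 [[302.62771109 266.0949868 ]]
0.05 [[302.77570283 263.72916792]]
0.1 [[302.76306117 261.31099416]]
[[302.625 264.625]] [ 0.08173738  0.8932118  -0.31500018] [0.41971612 0.10031599 0.29892672] [{'bbox': [266.2, 107.5, 20.4, 56.9], 'confidence': 0.56}]
```

View pics/side7.png

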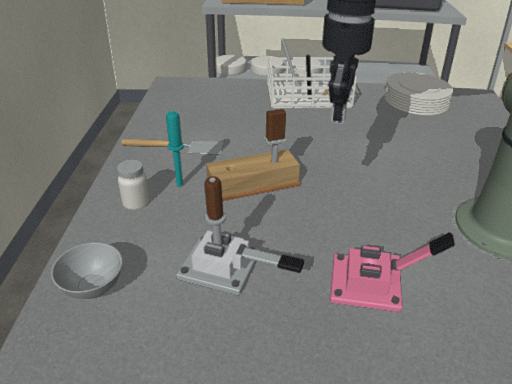

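Run:
```python
from h import *
bot.move_linear([.4892,.1902,.16],speed=.15)
bot.move_linear([.4892,.1902,.075],speed=.1)
r=bot.move_linear([.4892,.1902,.045],speed=.015,until_force=26)
print(r,bot.read_position(),bot.read_ft_force())
bot.move_linear([.4892,.1902,.16],speed=.1)
bot.move_linear([.42,.10,.30],speed=.2)
s=save("side","pics/side8.png")[:,:,::-1]
cv2.imwrite("pics/s8c.png",cv2.resize(s[160:300,170:310],None,fx=4,fy=4,interpolation=cv2.INTER_CUBIC))
print(bot.read_clock())
```

```text
True [0.48917236 0.1902339  0.05989344] [-1.17226613 -1.82575831  7.55842394]
27.45
```

View pics/s8c.png

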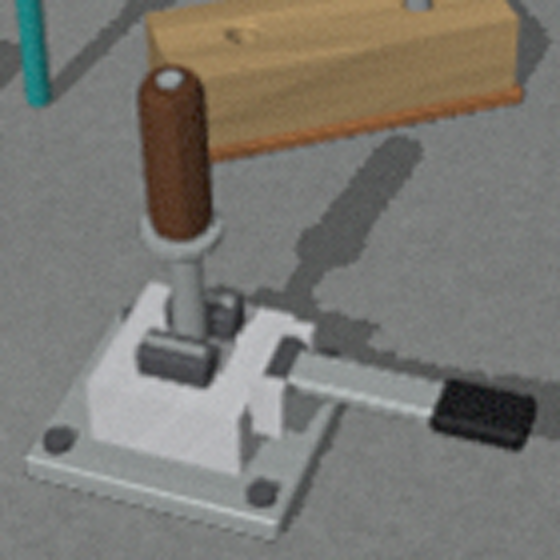

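The picture is unchanged: the grip's end is still at about (533, 420), the lever stopped again at z 0.0599 on its end stop, and the steel stands still.

```bash
python3 -c "
from cell import bot
print(bot.close_job())"
```

```text
the job is handed in; nothing more can be done
None
```

The round-handled steel is now in the grey clamp, tip down on the stop, and the lever is pressed level. I handed the job in at about 27.5 s, with the gripper clear of everything.

- **Seating:** the steel met the stop with the TCP at z 0.1554, where about 0.155 was expected.
- **Lever:** three presses, set to stop at 14 to 26 N, all stopped at z about 0.060, which is the grip's height when level. The camera puts the lever within about 0.03 rad of level.
- **Steel's tilt:** it leans a little, about 2.3° by comparing both pictures with an upright model. A rougher point fit gave 3.6°, and an automatic outline fit was unusable because it failed its own control. I put the lean down to play in the bore and left it.
- **Other items:** the flat-handled steel is still in the rack, and I did not touch the pink and turquoise look-alikes.

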